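# Walk a binding carriage along its rail with mallet taps and hang the mallet away

## Task

The cross-bar carriage on the stage is stuck part-way along its rail: driven from one end it only cocks and binds. Pick up the mallet and, with light taps of its head on the back of the carriage's two ends in turn, walk it along until it sits square and hard up against the end stop, touching it only with the mallet. Then put the mallet away: hook the bent lip on its handle over a rim of the steel tub so that the mallet hangs inside, and leave everything else where it is.

Things in the scene. Friction and masses are not known exactly. Their poses are not given: they have to be found in the camera images.
- stage: Fixed stage on the bench: dark plate, x -80 to 90, y -100 to 100 mm, 8 mm thick. Origin on the bench under the plate; x points along the rail from the drive housing to the end stop, y to the left of that, z up. A steel rail 24 mm wide runs along y = 0, top at z 26 mm. The carriage is home, its front on the stop, when its origin is at x = 45 mm.
- housing_top (a point): Centre of the top of the black drive housing, a fixed block on the stage behind the carriage: stage x -69 to -27, y -42 to 42 mm, top 38 mm above the bench. The vial stands on it.
- stop_face (a point): Middle of the back face of the end stop, a low dark bar across the stage's front end: stage x 63 to 73, y -75 to 75 mm, top 28 mm above the bench.
- carriage: Loose aluminium cross-bar, about 0.6 kg, 36 (x) x 160 (y) x 24 mm (middle stud 38 mm), on the plate astride the rail. Origin: centre of its underside, 8 mm above the bench; axes as the stage's when square. 4 mm play on the rail: it yaws about 0.12 rad either way, then jams. Starts 28 to 45 mm short of home. Pushing one end advances it some mm, then it jams until the other is pushed. 8 N will do; never over 60 N.
- left_end (a point): Tapping spot on the back face (-x side) of the carriage's left (+y) end, 66 mm from its middle, 20 mm above the bench. The end face there is 24 mm high and clear of the housing from y = 42 to 80 mm.
- right_end (a point): The same on the carriage's right (-y) end.
- mallet_grip (a point): Centre of the free part of the handle of the mallet, which stands upright on its head, handle up. Black block head 60 mm (x, between its two white striking faces) x 32 x 32 mm; wooden handle 22 x 22 mm, up to 110 mm above the head's underside. This point is 78 mm above the underside, 62 mm above the head's centre; x along the head, y to the side of the lip, z up the handle. 0.22 kg.
- mallet_lip (a point): Bent steel lip on the handle's +y side, 20 mm wide: an arm out from the handle with its underside 46 mm above the head's underside (and 32 mm below mallet_grip), then a tab down at its end, 26 to 29 mm from the handle's axis, reaching 12 mm below the arm. This point: arm's underside, 21 mm from the axis, mid-way in the 10 mm between the line of the head's side (16 mm) and the tab; a rim goes here.
- tub: Fixed open steel tub, 100 (x) x 140 (y) x 60 mm high, walls and floor 4 mm, empty. Origin: centre of its underside, on the bench; z up. Hung on a rim by its lip, the mallet's head hangs inside with its underside 14 mm above the bench, 10 mm off the tub's floor. To left or right of the stage.
- mallet: The same mallet; origin at the centre of its head's underside.
- bottle: Bystander, leave alone: white plastic bottle with black cap and paper label, 52 mm across, 105 mm tall. Origin at the centre of its underside.
- eyepiece: Bystander, leave alone: black microscope eyepiece standing on its end, 48 mm across, 64 mm tall. Origin at the centre of its underside.
- jar: Bystander, leave alone: amber glass jar with white lid, 60 mm across, 70 mm tall. Origin at the centre of its underside.
- vial: Bystander, leave alone: small aluminium vial, 22 mm across, 34 mm tall, standing on top of the drive housing of the stage. Origin at the centre of its underside.
- wafer_box: Bystander, leave alone: round flat grey wafer box, 110 mm across, 24 mm tall. Origin at the centre of its underside.
- driver: Bystander, leave alone: screwdriver lying on the bench, 160 mm long. Origin at the centre of its underside.
- parts_bin: Bystander, leave alone: open blue plastic bin, 100 x 140 mm, 35 mm tall, with dividers. Origin at the centre of its underside.
There are look-alikes about, which are no part of the job. Leave any green or red look-alike of the mallet alone. Of the things shaped like the tub, the steel one is meant.

How it is judged (in metres and radians):
On the way, in this order (a step that is already met when the one before it is completed fails the run):
1. one end of the carriage has been tapped forward (height (world z) of mallet_grip above 0.081 m and distance of any of left_end, right_end from where it was at the start of the episode above 0.006 m).
2. both ends have been walked forward (distance of each of left_end, right_end from where it was at the start of the episode above 0.015 m).
3. the carriage is square against the stop (x of carriage in the frame of stage above 0.042 m and angle between the x axis of carriage and the x axis of stage, either way round below 0.05 rad), for 0.2 s.
At the end, for the whole second after the job is handed in: The carriage rests on the stage within 3 mm of touching the end stop and square to it within 0.05 rad; the mallet hangs released from a rim of the tub, its head inside and clear of the floor by more than 3 mm, within 0.35 rad of upright; both at rest (all of step 3 and angle between carriage's own z axis and vertical below 0.04 rad and linear speed of each of carriage, mallet below 0.01 m/s and x of mallet in the frame of tub between -0.05 and 0.05 m and y of mallet in the frame of tub between -0.07 and 0.07 m and height (world z) of mallet between 0.007 and 0.022 m and angle between mallet's own z axis and vertical below 0.35 rad and contact force between mallet and tub above 0.5 N).
It fails at once if the robot's own gripper or arm touches the carriage (contact force between any of the fingers, the arm and carriage above 1 N).
It fails at once if the carriage is struck with more than 60 N (contact force between mallet and carriage above 60 N).
It fails at once if the carriage is tipped or lifted off its rail (angle between carriage's own z axis and vertical above 0.2 rad).
It fails at once if a bystander is shifted by more than 15 mm (distance of any of bottle, eyepiece, jar, vial, wafer_box, driver, parts_bin from where it was at the start of the episode above 0.015 m).
It also fails if it takes over 69 s, if anything falls off the work surface, if the arm or the gripper's body presses on something with over 40 N, if the wrist force passes 120 N, or if a joint passes its speed limit or range.

## Robot

A 6-joint arm with a two-finger parallel gripper is mounted at the origin on the work surface. World frame = base frame: x ahead of the robot, y to its left, z up, the work surface at z = 0. Lengths are in m, angles in degrees, forces in N, time in s.
With the tool pointing down it reaches from about 0.375 to 0.9 m from the base axis. Payload 3.1 kg.
Tool frame: the origin (TCP) lies on the centre line of the jaws, within the pads' length; the fingertips stand 25 mm ahead of it and the grasp point (between the pads) lies 6 mm ahead of it; y points along the fingers, x is the direction in which the jaws open and shut, and the axes are right-handed (so a half turn about y gives the same grasp; the last joint's range is limited). The gripper opens to 87 mm and grips with 3 to 60 N. Pads are 19 mm wide; open, the fingers measure 117 mm over their backs; the gripper's body (75 mm by 190 mm) begins 51 mm behind the grasp point.
Start: joints at [55.892, 30.224, 82.088, -0, 67.689, -10.227], TCP at [0.253, 0.571, 0.224] pointing down, gripper open.
Joint ranges: [-176.69, 176.69], [-43.24, 126.21], [12.49, 139.97], [-82, 262], [0, 151.66], [-163.58, 163.58]. Speed limits (degrees/s): [159.86, 159.86, 180, 180, 180, 180].

## Interface

Orientations are given as a 3x3 rotation matrix whose columns are the frame's x, y, z axes.
In Python, from rig import * gives the robot as it stands.
- The arm moves only by the tool play_rows, never from a script. Its argument "commands" is a list of rows, each a list of 2 entries, a list of its own where there are three numbers: the shift along the world's x, y, z in m, then the turn, a rotation vector about the world's x, y, z in rad. A call has 1 to 10 rows; each row is the pose to reach, as a shift and turn from the pose commanded when the call began; what a row does not reach only later rows make up. A row lasts 1/8 s, in which the tool goes at most 62.5 mm and 10.7 degrees, less where a joint would pass 70% of its speed; a pose out of reach is approached as far as the arm can. A call with a gripper value outside its range is refused whole. "gripper" is the finger opening in m, from 0 to 0.087, set as the call begins (left out, the last holds). The fingers move at their own pace and stop on an object; the grip force is fixed at half the most. Time passes only in rows, so rows that repeat a pose let the fingers close. It gives the time, the measured TCP pose, the force and the opening at its end, in the units of the state.
- read_state(): the state, without advancing time (a new reading comes with each control period).
- capture(name): name is "side" or "top"; returns a dict with "frame" (400x640x3 uint8, red, green, blue), "depth" (400x640 float32, m along the optical axis (not along the pixel's ray), 0 where there is no reading), "mtx" (3x3 intrinsics, pixels), "cam_to_world" (4x4, takes a point from camera to world coordinates). Camera axes: x right, y down, z forward; pixel columns grow to the right and rows downward; lengths in m; the calibration is good to about 2 mm. A picture is of the moment at which its call begins.
- hand_in(): hands the job in, once; it reports no verdict.
The state is a dict: "time_s": time; "joint_positions": joint angles; "qvel": joint speeds; "tau": joint torques, N m; "position": TCP position; "tcp_rot": TCP orientation; "force": force on the tool from outside, world axes, zero at the start; "moment": the same for the moment, N m; "opening": opening from 0.0 (shut) to 1.0 (fully open).
Only numpy, scipy, OpenCV 4.12 (cv2) and the standard library are available. Lean on these libraries where they do the work, as an engineer would, in place of code of your own. Each camera call takes 0.05 s, during which the arm holds its last target. There are 200 camera calls.

## Working session

There is one attempt and no reset: what is moved stays moved. The work goes in short steps, Python scripts to look and compute and a tool call to move; the robot and the scene stay as the last step left them, time stands still between calls to the robot, and variables do not carry over. Pictures are saved under pics/ and viewed, about 8 in all and at most 12, crops included, and the job is handed in when it is done.

Besides the shell and the picture viewer there is one more tool, called after "Request:" as name(argument=value, ...), one argument or row to a line, values as JSON. play_rows: Moves the arm, as the interface text tells. Its arguments: {"type":"object","properties":{"commands":{"type":"array"},"gripper":{"type":"number"}},"required":["commands"]}

```bash
mkdir -p pics; cat > h.py <<'E'
from rig import *
import numpy as np, cv2
def snap(n,name):
    c=capture(n); np.savez('last_%s.npz'%n,**c); cv2.imwrite('pics/'+name,c['frame'][:,:,::-1]); return c
def load(n): return dict(np.load('last_%s.npz'%n))
def P(c,u,v,z=None):
    K=c['mtx'];T=c['cam_to_world'];r=np.array([(u-K[0,2])/K[0,0],(v-K[1,2])/K[1,1],1])
    if z is None: d=c['depth'][int(v),int(u)]
    else: d=(z-T[2,3])/(T[:3,:3]@r)[2]
    return T[:3,:3]@(r*d)+T[:3,3]
E
python3 - <<'E'
from h import *
for n in('top','side'):
    c=snap(n,n+'1.png');print(c['mtx'],c['cam_to_world'])
s=read_state();print(s)
E
```

```text
[[416.88503261   0.         323.08258906]
 [  0.         416.88503261 192.57001342]
 [  0.           0.           1.        ]] [[ 0.08143916 -0.97114315  0.22416208  0.39277873]
 [-0.99667569 -0.07986828  0.01608164 -0.07850774]
 [ 0.00228586 -0.22472657 -0.97441918  1.06372852]
 [ 0.          0.          0.          1.        ]]
[[366.08730454   0.         323.55283087]
 [  0.         366.08730454 195.33028725]
 [  0.           0.           1.        ]] [[-0.99329616 -0.08002026  0.08342358  0.51842852]
 [-0.11507716  0.61611444 -0.77920488  0.66175568]
 [ 0.01095371 -0.78358137 -0.62119261  0.6723387 ]
 [ 0.          0.          0.          1.        ]]
{'time_s': 0.1, 'joint_positions': array([ 5.58905108e+01,  3.02762328e+01,  8.21490924e+01, -1.82034107e-03,
        6.76884809e+01, -1.02278401e+01]), 'qvel': array([-0.03960101, -0.21256016, -0.07209295, -0.01897781,  0.02592995,
        0.07390194]), 'tau': array([ 3.77465749e-04, -4.40986240e+01, -1.77151698e+01,  6.35508145e-02,
        5.33925625e-02, -5.60200419e-05]), 'position': array([0.25264418, 0.57094484, 0.2235414 ]), 'tcp_rot': array([[ 4.04836622e-01, -1.08952737e-03, -9.14388387e-01],
       [ 9.14386936e-01, -1.66106498e-03,  4.04837959e-01],
       [-1.95994056e-03, -9.99998027e-01,  3.23789662e-04]]), 'force': array([-0.16993979, -0.91526478,  0.33882764]), 'moment': array([-0.03990578,  0.02612655, -0.03915668]), 'opening': 0.997754101276767}
```

View pics/top1.png

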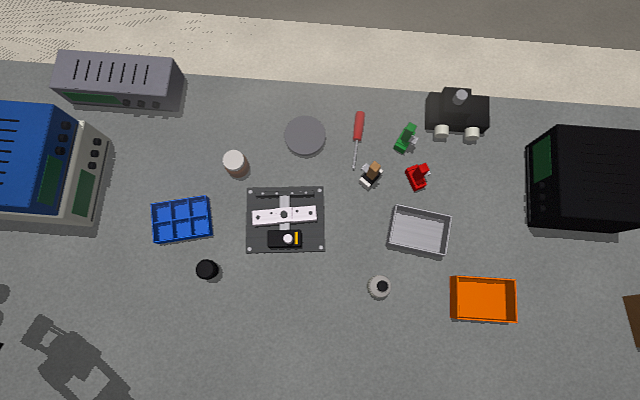

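View pics/side1.png

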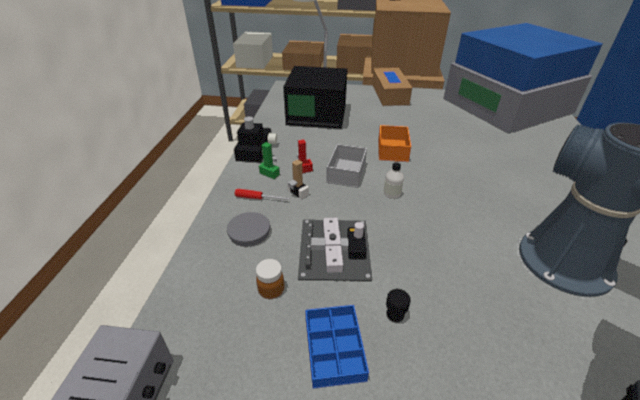

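The top view shows the stage around (285,220) with the carriage at (284,215), the mallet at (371,174), the steel tub at (419,231), and green and red mallet decoys at (405,138) and (418,177). World +x is up in the picture and +y is left. Next I'll enlarge the stage and the mallet/tub areas.

```bash
python3 - <<'E'
from h import *
c=load('top')
f=c['frame'][:,:,::-1]
a=cv2.resize(f[180:260,240:330],None,fx=7,fy=7,interpolation=cv2.INTER_CUBIC)
cv2.imwrite('pics/a.png',a)
b=cv2.resize(f[150:265,345:465],None,fx=5,fy=5,interpolation=cv2.INTER_CUBIC)
cv2.imwrite('pics/b.png',b)
E
```

```text
(no output)
```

View pics/a.png

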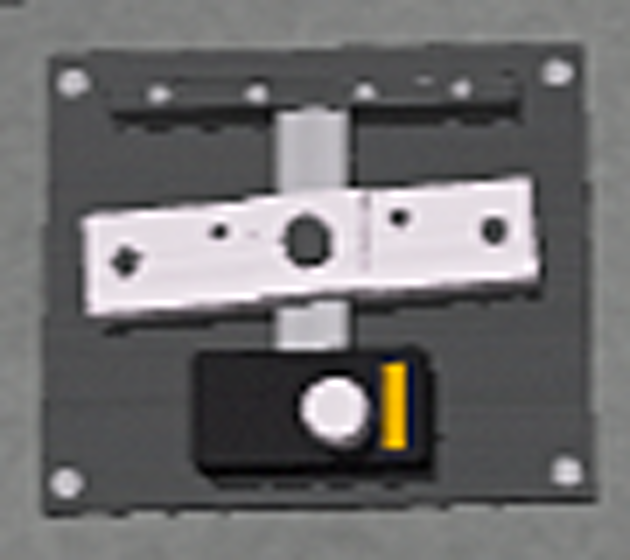

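View pics/b.png

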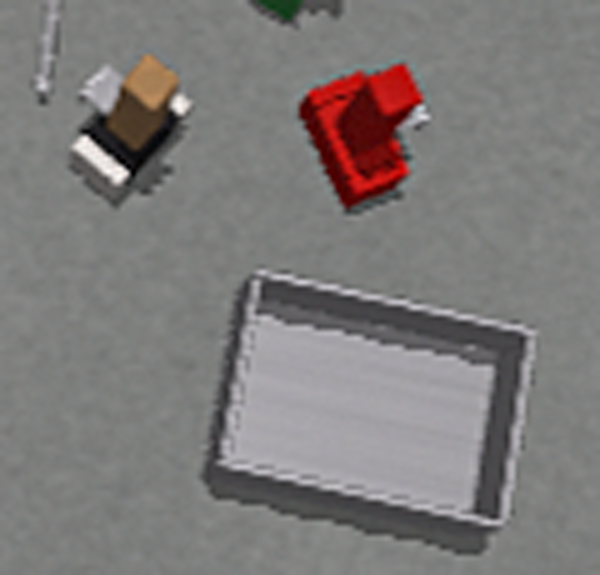

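Crop a shows the carriage yawed, its left (+y) end further back: corners (82,215), (530,178), (540,273) and (90,315). Crop b shows the handle top around (151,81) with the lip up-left at (100,88), and the tub rim corners at (257,270), (535,332), (502,523) and (215,465).

```bash
python3 - <<'E'
from h import *
c=load('top')
def q(pts,u0,v0,s,z): return np.array([P(c,u0+(u+.5)/s-.5,v0+(v+.5)/s-.5,z)[:2] for u,v in pts])
def show(n,p):
    print(n,p.round(4).tolist(),'c',p.mean(0).round(4),'edges',[(round(float(np.hypot(*d)),4),round(float(np.degrees(np.arctan2(d[1],d[0]))),1)) for d in np.roll(p,-1,0)-p])
show('stage',q([(50,53),(582,45),(597,498),(42,515)],240,180,7,.008))
show('carr',q([(82,215),(530,178),(540,273),(90,315)],240,180,7,.032))
show('stopback',q([(110,118),(520,118)],240,180,7,.028))
show('vial',q([(335,408)],240,180,7,.072))
show('tub',q([(257,270),(535,332),(502,523),(215,465)],345,150,5,.06))
show('handle',q([(150,54),(180,72),(153,108),(122,90)],345,150,5,.110))
show('headwhite',q([(88,132),(130,175)],345,150,5,.032))
# depth based
v,u=np.mgrid[0:400,0:640];K=c['mtx'];T=c['cam_to_world'];d=c['depth']
W=np.stack([(u-K[0,2])/K[0,0]*d,(v-K[1,2])/K[1,1]*d,d],-1)@T[:3,:3].T+T[:3,3]
def rect(n,ul,vl,zl,extra=None):
    m=(u>=ul[0])&(u<=ul[1])&(v>=vl[0])&(v<=vl[1])&(W[...,2]>zl[0])&(W[...,2]<zl[1])
    if extra is not None:m&=extra
    p=W[m]; r=cv2.minAreaRect((p[:,:2]*1000).astype(np.float32));print(n,m.sum(),r,'zmed',np.median(p[:,2]).round(4))
F=c['frame'].astype(int)
rect('carr',(250,320),(204,228),(.028,.036),F[...,0]>170)
rect('tub',(385,455),(202,260),(.054,.066))
rect('handle',(363,385),(160,180),(.104,.116))
rect('arm lip',(358,372),(160,175),(.04,.056))
rect('head',(355,390),(160,195),(.026,.038))
rect('stage',(240,330),(180,260),(.005,.012))
print('bench',np.median(W[280:320,280:340,2]))
E
```

```text
stage [[0.6338, 0.1384], [0.6531, -0.0587], [0.4863, -0.0778], [0.4639, 0.1204]] c [0.5593 0.0306] edges [(0.1981, -84.4), (0.1679, -173.5), (0.1994, 96.4), (0.1708, 6.1)]
carr [[0.5698, 0.1147], [0.5964, -0.0445], [0.5622, -0.051], [0.534, 0.1075]] c [0.5656 0.0317] edges [(0.1614, -80.5), (0.0348, -169.2), (0.161, 100.1), (0.0365, 11.4)]
stopback [[0.6069, 0.1096], [0.6191, -0.0388]] c [0.613  0.0354] edges [(0.149, -85.3), (0.149, 94.7)]
vial [[0.5037, 0.0135]] c [0.5037 0.0135] edges [(0.0, 0.0)]
tub [[0.6106, -0.2428], [0.5909, -0.3794], [0.4969, -0.3648], [0.5133, -0.2267]] c [ 0.5529 -0.3034] edges [(0.138, -98.2), (0.0952, 171.2), (0.1391, 83.2), (0.0986, -9.4)]
handle [[0.701, -0.1791], [0.6932, -0.1939], [0.6743, -0.182], [0.682, -0.1668]] c [ 0.6876 -0.1804] edges [(0.0167, -117.8), (0.0223, 147.8), (0.017, 63.2), (0.0226, -33.0)]
headwhite [[0.6818, -0.1579], [0.6609, -0.1806]] c [ 0.6713 -0.1693] edges [(0.0309, -132.6), (0.0309, 47.4)]
carr 637 ((563.9906005859375, 30.77576446533203), (52.71714401245117, 159.46026611328125), 2.785677194595337) zmed 0.0316
tub 366 ((553.2885131835938, -305.2096862792969), (140.25608825683594, 100.7495346069336), 82.06385040283203) zmed 0.0588
handle 80 ((687.9354858398438, -181.318603515625), (20.889192581176758, 21.46101188659668), 49.998287200927734) zmed 0.1095
arm lip 56 ((697.0811767578125, -169.3002471923828), (27.65814208984375, 21.08970832824707), 48.87381362915039) zmed 0.0494
head 150 ((691.4219970703125, -176.9659423828125), (43.504093170166016, 61.28601837158203), 50.898136138916016) zmed 0.0312
stage 2656 ((560.955810546875, 27.1729736328125), (198.2322235107422, 211.5627899169922), 3.583505868911743) zmed 0.0077
bench -0.0004709444417150266
```

Request:
play_rows(
  commands=[
    [[0.06, -0.07, 0], [0, 0, -0.18]],
    [[0.1, -0.13, 0], [0, 0, -0.36]],
    [[0.13, -0.18, 0], [0, 0, -0.54]],
    [[0.16, -0.23, 0], [0, 0, -0.72]],
    [[0.19, -0.28, 0], [0, 0, -0.9]],
    [[0.22, -0.33, 0], [0, 0, -1.08]],
    [[0.25, -0.38, 0], [0, 0, -1.26]],
    [[0.275, -0.43, 0], [0, 0, -1.44]],
    [[0.3, -0.48, 0], [0, 0, -1.62]],
    [[0.325, -0.53, 0], [0, 0, -1.78]],
  ],
  gripper=0.06,
)

```text
time_s: 1.35
position: [0.5784, 0.0395, 0.2241]
tcp_rot: [[0.807, -0.001, 0.591], [-0.591, 0.0, 0.807], [-0.001, -1.0, -0.0]]
force: [0.3, 0.4, -0.0]
opening: 0.692
```

Request:
play_rows(
  commands=[
    [[0.025, -0.05, -0.005], [0, 0, -0.072]],
    [[0.05, -0.1, -0.01], [0, 0, -0.072]],
    [[0.075, -0.15, -0.015], [0, 0, -0.072]],
    [[0.095, -0.195, -0.02], [0, 0, -0.072]],
    [[0.11, -0.222, -0.025], [0, 0, -0.072]],
    [[0.11, -0.222, -0.045], [0, 0, -0.072]],
    [[0.11, -0.222, -0.07], [0, 0, -0.072]],
  ],
)

```text
time_s: 2.22
position: [0.6881, -0.1813, 0.1536]
tcp_rot: [[0.765, 0.0, 0.644], [-0.644, -0.0, 0.765], [0.0, -1.0, 0.0]]
force: [-0.1, 0.0, -1.1]
opening: 0.693
```

```bash
python3 - <<'E'
from h import *
s=read_state();print(s['position'],s['tcp_rot'],s['time_s'])
c=snap('side','s2.png');f=c['frame'][:,:,::-1]
a=cv2.resize(f[120:230,240:360],None,fx=5,fy=5,interpolation=cv2.INTER_CUBIC)
cv2.imwrite('pics/s2c.png',a)
E
```

```text
[ 0.68809192 -0.18134209  0.15364221] [[ 7.65440380e-01  2.66672315e-04  6.43506763e-01]
 [-6.43506779e-01 -3.03775399e-05  7.65440412e-01]
 [ 2.23669919e-04 -9.99999964e-01  1.48353247e-04]] 2.225
```

View pics/s2c.png

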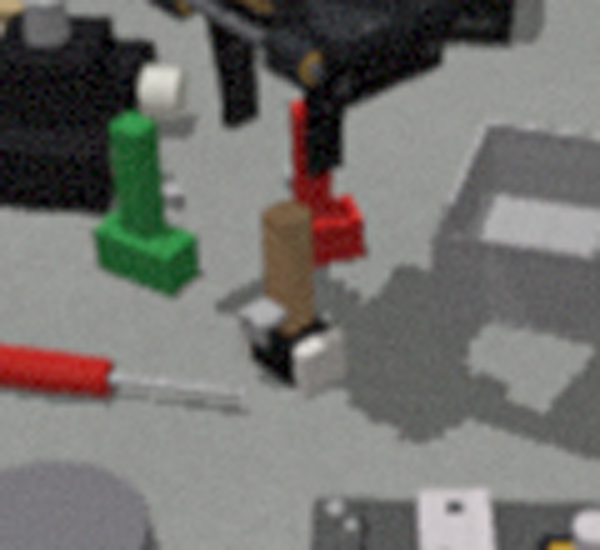

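The handle (around 287,250) lies between the fingers at (238,80) and (325,130), with the decoys clear. Next I'll descend and grip.

Request:
play_rows(
  commands=[
    [[0, 0, -0.02], [0, 0, 0]],
    [[0, 0, -0.04], [0, 0, 0]],
    [[0, 0, -0.06], [0, 0, 0]],
    [[0, 0, -0.075], [0, 0, 0]],
    [[0, 0, -0.08], [0, 0, 0]],
    [[0, 0, -0.08], [0, 0, 0]],
  ],
)

```text
time_s: 3.02
position: [0.688, -0.1805, 0.0742]
tcp_rot: [[0.766, -0.0, 0.643], [-0.643, 0.0, 0.766], [-0.0, -1.0, -0.0]]
force: [-0.6, 0.9, 0.2]
opening: 0.692
```

Request:
play_rows(
  commands=[
    [[0, 0, 0], [0, 0, 0]],
    [[0, 0, 0], [0, 0, 0]],
    [[0, 0, 0], [0, 0, 0]],
    [[0, 0, 0], [0, 0, 0]],
    [[0, 0, 0], [0, 0, 0]],
    [[0, 0, 0], [0, 0, 0]],
  ],
  gripper=0,
)

```text
time_s: 3.78
position: [0.688, -0.1806, 0.0746]
tcp_rot: [[0.766, 0.0, 0.643], [-0.643, -0.0, 0.766], [0.0, -1.0, -0.0]]
force: [0.2, -0.6, 0.5]
opening: 0.253
```

Request:
play_rows(
  commands=[
    [[0, 0, 0.02], [0, 0, 0]],
    [[0, 0, 0.05], [0, 0, 0]],
    [[0, 0, 0.08], [0, 0, 0]],
    [[-0.02, 0.03, 0.1], [0, 0, 0.1]],
    [[-0.05, 0.07, 0.1], [0, 0, 0.25]],
    [[-0.08, 0.11, 0.1], [0, 0, 0.4]],
    [[-0.11, 0.155, 0.1], [0, 0, 0.55]],
    [[-0.14, 0.2, 0.1], [0, 0, 0.7]],
    [[-0.17, 0.24, 0.1], [0, 0, 0.803]],
    [[-0.193, 0.269, 0.1], [0, 0, 0.803]],
  ],
)

```text
time_s: 5.03
position: [0.4934, 0.0902, 0.1755]
tcp_rot: [[0.994, 0.0, -0.106], [0.106, 0.0, 0.994], [0.0, -1.0, 0.0]]
force: [0.4, 0.7, -1.1]
opening: 0.25
```

Request:
play_rows(
  commands=[
    [[0, 0, -0.02], [0, 0, 0]],
    [[0, 0, -0.04], [0, 0, 0]],
    [[0, 0, -0.055], [0, 0, 0]],
    [[0, 0, -0.06], [0, 0, 0]],
  ],
)

```text
time_s: 5.52
position: [0.4948, 0.0884, 0.1141]
tcp_rot: [[0.995, -0.001, -0.105], [0.105, 0.0, 0.995], [-0.001, -1.0, 0.0]]
force: [-0.1, 0.4, -1.8]
opening: 0.257
```

```bash
python3 - <<'E'
from h import *
s=read_state();print(s['position'],s['tcp_rot'],s['force'],s['time_s'])
c=snap('side','s3.png');f=c['frame'][:,:,::-1]
a=cv2.resize(f[170:300,260:400],None,fx=4,fy=4,interpolation=cv2.INTER_CUBIC)
c=snap('top','t3.png');f=c['frame'][:,:,::-1]
b=cv2.resize(f[180:260,240:330],(585,520),interpolation=cv2.INTER_CUBIC)[:, :240]
cv2.imwrite('pics/s3c.png',np.hstack([a,b]))
E
```

```text
[0.49480649 0.08842137 0.11405814] [[ 9.94513152e-01 -9.11339547e-04 -1.04607652e-01]
 [ 1.04607761e-01  7.18112671e-05  9.94513555e-01]
 [-8.98827525e-04 -9.99999582e-01  1.66750439e-04]] [-0.12394438  0.39889379 -1.83736964] 5.525
```

View pics/s3c.png

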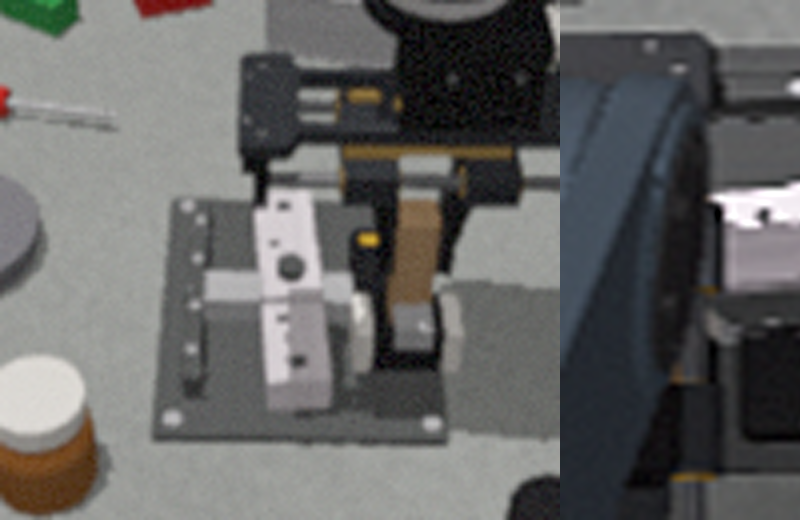

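Request:
play_rows(
  commands=[
    [[0, 0, -0.015], [0, 0, 0]],
    [[0, 0, -0.025], [0, 0, 0]],
    [[0, 0, -0.028], [0, 0, 0]],
    [[0.004, 0.0004, -0.028], [0, 0, 0]],
    [[0.008, 0.0008, -0.028], [0, 0, 0]],
    [[0.011, 0.0012, -0.028], [0, 0, 0]],
    [[0.014, 0.0015, -0.028], [0, 0, 0]],
  ],
)

```text
time_s: 6.5
position: [0.5077, 0.09, 0.0864]
tcp_rot: [[0.994, -0.003, -0.105], [0.105, -0.0, 0.994], [-0.003, -1.0, 0.0]]
force: [-2.5, -1.0, -0.0]
opening: 0.255
```

Request:
play_rows(
  commands=[
    [[0.002, 0.0002, 0], [0, 0, 0]],
    [[0.004, 0.0004, 0], [0, 0, 0]],
  ],
)

```text
time_s: 6.75
position: [0.5118, 0.0907, 0.0863]
tcp_rot: [[0.995, -0.003, -0.105], [0.105, 0.0, 0.995], [-0.003, -1.0, 0.001]]
force: [-4.4, 0.1, -1.0]
opening: 0.251
```

Request:
play_rows(
  commands=[
    [[0.002, 0.0002, 0], [0, 0, 0]],
    [[0.004, 0.0004, 0], [0, 0, 0]],
  ],
)

```text
time_s: 7.0
position: [0.5174, 0.0909, 0.0863]
tcp_rot: [[0.995, 0.001, -0.105], [0.105, 0.0, 0.995], [0.001, -1.0, 0.0]]
force: [-1.4, 0.5, -2.9]
opening: 0.253
```

Request:
play_rows(
  commands=[
    [[0.002, 0.0002, 0], [0, 0, 0]],
    [[0.004, 0.0004, 0], [0, 0, 0]],
  ],
)

```text
time_s: 7.25
position: [0.5192, 0.0913, 0.0863]
tcp_rot: [[0.994, -0.004, -0.105], [0.105, 0.0, 0.995], [-0.004, -1.0, 0.001]]
force: [-6.6, 1.1, 2.0]
opening: 0.255
```

Request:
play_rows(
  commands=[
    [[0.002, 0.0002, 0], [0, 0, 0]],
    [[0.003, 0.0003, 0], [0, 0, 0]],
  ],
)

```text
time_s: 7.5
position: [0.5206, 0.0918, 0.0861]
tcp_rot: [[0.994, -0.008, -0.105], [0.105, 0.0, 0.994], [-0.007, -1.0, 0.001]]
force: [-4.5, 2.0, -1.5]
opening: 0.245
```

```bash
cat >> h.py <<'E'
def carr(n='side',z0=.028,z1=.036,save=None):
    c=snap(n,save or 'tmp.png');v,u=np.mgrid[0:400,0:640];K=c['mtx'];T=c['cam_to_world'];d=c['depth']
    W=np.stack([(u-K[0,2])/K[0,0]*d,(v-K[1,2])/K[1,1]*d,d],-1)@T[:3,:3].T+T[:3,3]
    O=np.array([.5543,.0301]);p=np.radians(6.0);R=np.array([[np.cos(p),-np.sin(p)],[np.sin(p),np.cos(p)]])
    S=(W[...,:2]-O)@R
    m=(W[...,2]>z0)&(W[...,2]<z1)&(c['frame'].min(-1)>110)&(abs(S[...,1])<.085)&(S[...,0]>-.03)&(S[...,0]<.075)
    q=S[m]*1000;out=[]
    for y in range(-80,80,8):
        s=q[(q[:,1]>=y)&(q[:,1]<y+8)]
        if len(s)>6: out.append((y+4,np.percentile(s[:,0],97),np.percentile(s[:,0],3),len(s)))
    o=np.array(out)
    w=o[:,1]-o[:,2];g=o[w>25]
    k=np.polyfit(g[:,0],g[:,1],1);kb=np.polyfit(g[:,0],g[:,2],1)
    print('t',read_state()['time_s'],'centre x',round((k[1]+kb[1])/2,1),'front at y0',k[1].round(1),'yaw front/back',-k[0].round(3),-kb[0].round(3),'n',len(g))
    print(o.round(0).astype(int).tolist())
E
python3 - <<'E'
from h import *
carr()
carr('top')
E
```

```text
t 7.55 centre x 31.2 front at y0 60.9 yaw front/back 0.319 0.038 n 11
[[-76, 30, 14, 14], [-68, 30, 18, 14], [-60, 29, 14, 10], [-44, 31, 15, 7], [-36, 31, 14, 17], [-28, 69, 15, 9], [-4, 61, -9, 11], [12, 69, -10, 11], [20, 67, 0, 45], [28, 34, 0, 33], [36, 35, 1, 40], [44, 36, 3, 40], [52, 70, 5, 46], [60, 39, 1, 31], [68, 37, 3, 44], [76, 37, -5, 54]]
t 7.6 centre x 21.4 front at y0 46.5 yaw front/back -0.107 0.004 n 16
[[-76, 32, -4, 50], [-68, 32, -1, 35], [-60, 32, -1, 40], [-52, 62, 0, 41], [-44, 33, -1, 43], [-36, 33, 0, 54], [-28, 33, 0, 42], [-20, 70, 0, 25], [-12, 51, -17, 12], [-4, 48, -10, 11], [4, 56, -19, 10], [12, 58, -23, 15], [20, 70, 6, 35], [28, 37, 4, 37], [36, 36, 3, 39], [44, 37, 4, 32]]
```

Request:
play_rows(
  commands=[
    [[0.002, 0.0002, 0], [0, 0, 0]],
    [[0.004, 0.0004, 0], [0, 0, 0]],
    [[0.004, 0.0004, 0], [0, 0, 0]],
  ],
)

```text
time_s: 7.98
position: [0.524, 0.0927, 0.0859]
tcp_rot: [[0.994, -0.009, -0.104], [0.104, 0.001, 0.995], [-0.008, -1.0, 0.002]]
force: [-8.1, 2.3, 0.8]
opening: 0.254
```

Request:
play_rows(
  commands=[
    [[0.002, 0.0002, 0], [0, 0, 0]],
    [[0.004, 0.0004, 0], [0, 0, 0]],
    [[0.004, 0.0004, 0], [0, 0, 0]],
  ],
)

```text
time_s: 8.35
position: [0.5268, 0.0934, 0.0857]
tcp_rot: [[0.994, -0.011, -0.104], [0.104, 0.002, 0.995], [-0.011, -1.0, 0.003]]
force: [-9.2, 4.4, 3.5]
opening: 0.25
```

Request:
play_rows(
  commands=[
    [[-0.015, -0.0015, 0], [0, 0, 0]],
    [[-0.026, -0.0027, 0.02], [0, 0, 0]],
    [[-0.026, -0.0027, 0.06], [0, 0, 0]],
    [[-0.024, -0.02, 0.08], [0, 0, 0]],
    [[-0.02, -0.06, 0.08], [0, 0, 0]],
    [[-0.016, -0.1, 0.08], [0, 0, 0]],
    [[-0.0125, -0.13, 0.08], [0, 0, 0]],
    [[-0.0125, -0.13, 0.06], [0, 0, 0]],
    [[-0.0125, -0.13, 0.02], [0, 0, 0]],
    [[-0.0125, -0.13, 0.001], [0, 0, 0]],
  ],
)

```text
time_s: 9.6
position: [0.5211, -0.0387, 0.0864]
tcp_rot: [[0.995, 0.003, -0.104], [0.104, -0.001, 0.995], [0.003, -1.0, -0.002]]
force: [-0.3, -0.2, -1.2]
opening: 0.251
```

```bash
python3 - <<'E'
import re
t=open('h.py').read().replace("<.075)","<.068)").replace("g=o[w>25]","g=o[(w>25)&(w<42)&(o[:,3]>20)]")
open('h.py','w').write(t)
E
python3 - <<'E'
from h import *
carr(save='s4.png')
carr('top')
s=read_state();print(s['position'],s['force'])
E
```

```text
t 9.65 centre x 18.8 front at y0 36.0 yaw front/back -0.108 -0.129 n 8
[[-76, 27, -12, 30], [-68, 40, -12, 25], [-60, 63, -4, 32], [-52, 65, -19, 38], [-44, 32, -1, 33], [-36, 32, -1, 29], [-28, 45, -1, 22], [-4, 42, -27, 11], [4, 52, -10, 8], [12, 66, -24, 19], [20, 67, 7, 37], [28, 38, 5, 37], [36, 40, 7, 37], [44, 40, 8, 41], [52, 66, 8, 48], [60, 63, 10, 38], [68, 44, 10, 43], [76, 44, 10, 51]]Traceback (most recent call last):
  File "<stdin>", line 3, in <module>
  File "h.py", line 23, in carr
    k=np.polyfit(g[:,0],g[:,1],1);kb=np.polyfit(g[:,0],g[:,2],1)
    raise TypeError("expected non-empty vector for x")
TypeError: expected non-empty vector for x
```

Request:
play_rows(
  commands=[
    [[0.002, 0.0002, 0], [0, 0, 0]],
    [[0.004, 0.0004, 0], [0, 0, 0]],
    [[0.006, 0.0006, 0], [0, 0, 0]],
    [[0.008, 0.0008, 0], [0, 0, 0]],
    [[0.01, 0.001, 0], [0, 0, 0]],
  ],
)

```text
time_s: 10.32
position: [0.5286, -0.0367, 0.0875]
tcp_rot: [[0.994, -0.002, -0.105], [0.105, -0.0, 0.994], [-0.002, -1.0, 0.0]]
force: [-3.2, -1.7, -0.8]
opening: 0.248
```

Request:
play_rows(
  commands=[
    [[0.002, 0.0002, 0], [0, 0, 0]],
    [[0.004, 0.0004, 0], [0, 0, 0]],
    [[0.006, 0.0006, 0], [0, 0, 0]],
    [[0.008, 0.0008, 0], [0, 0, 0]],
  ],
)

```text
time_s: 10.82
position: [0.5377, -0.036, 0.0874]
tcp_rot: [[0.994, 0.0, -0.105], [0.105, -0.0, 0.994], [0.0, -1.0, -0.0]]
force: [-2.2, -1.3, -0.8]
opening: 0.253
```

Request:
play_rows(
  commands=[
    [[0.002, 0.0002, 0], [0, 0, 0]],
    [[0.004, 0.0004, 0], [0, 0, 0]],
    [[0.006, 0.0006, 0], [0, 0, 0]],
  ],
)

```text
time_s: 11.2
position: [0.5416, -0.0353, 0.0872]
tcp_rot: [[0.994, -0.005, -0.106], [0.106, 0.0, 0.994], [-0.005, -1.0, 0.001]]
force: [-5.6, -3.5, 0.9]
opening: 0.251
```

Request:
play_rows(
  commands=[
    [[0.002, 0.0002, 0], [0, 0, 0]],
    [[0.004, 0.0004, 0], [0, 0, 0]],
    [[0.006, 0.0006, 0], [0, 0, 0]],
  ],
)

```text
time_s: 11.58
position: [0.5461, -0.0351, 0.087]
tcp_rot: [[0.994, -0.008, -0.107], [0.107, -0.001, 0.994], [-0.008, -1.0, 0.0]]
force: [-8.0, -3.7, 1.2]
opening: 0.249
```

Request:
play_rows(
  commands=[
    [[0.002, 0.0002, 0], [0, 0, 0]],
    [[0.004, 0.0004, 0], [0, 0, 0]],
    [[0.004, 0.0004, 0], [0, 0, 0]],
  ],
)

```text
time_s: 11.95
position: [0.5518, -0.0348, 0.087]
tcp_rot: [[0.994, -0.004, -0.106], [0.106, -0.001, 0.994], [-0.004, -1.0, -0.0]]
force: [-3.6, -2.6, -4.1]
opening: 0.252
```

```bash
python3 - <<'E'
from h import *
carr(save='s5.png')
s=read_state();print(s['position'],s['force'])
E
```

```text
t 12.0 centre x 31.3 front at y0 48.1 yaw front/back 0.113 0.104 n 10
[[-76, 56, 22, 25], [-68, 57, 22, 29], [-60, 66, 19, 30], [-52, 65, 12, 40], [-44, 52, 19, 34], [-36, 52, 17, 29], [-28, 52, 20, 21], [-4, 60, -27, 14], [4, 58, -25, 9], [12, 64, -23, 15], [20, 67, 12, 37], [28, 45, 12, 40], [36, 45, 10, 39], [44, 43, 10, 40], [52, 66, 10, 41], [60, 59, 8, 43], [68, 40, 8, 42], [76, 40, 7, 55]]
[ 0.55225192 -0.03472095  0.08696211] [-2.43296476 -2.91094824 -2.47140883]
```

Request:
play_rows(
  commands=[
    [[-0.015, -0.0015, 0], [0, 0, 0]],
    [[-0.022, -0.0023, 0.02], [0, 0, 0]],
    [[-0.022, -0.0023, 0.06], [0, 0, 0]],
    [[-0.024, 0.015, 0.08], [0, 0, 0]],
    [[-0.028, 0.055, 0.08], [0, 0, 0]],
    [[-0.032, 0.095, 0.08], [0, 0, 0]],
    [[-0.0353, 0.125, 0.08], [0, 0, 0]],
    [[-0.0353, 0.125, 0.06], [0, 0, 0]],
    [[-0.0353, 0.125, 0.02], [0, 0, 0]],
    [[-0.0353, 0.125, -0.001], [0, 0, 0]],
  ],
)

```text
time_s: 13.25
position: [0.519, 0.0916, 0.0852]
tcp_rot: [[0.995, 0.002, -0.105], [0.105, 0.001, 0.995], [0.002, -1.0, 0.001]]
force: [-0.0, -0.3, -2.3]
opening: 0.252
```

Request:
play_rows(
  commands=[
    [[0.002, 0.0002, 0], [0, 0, 0]],
    [[0.004, 0.0004, 0], [0, 0, 0]],
    [[0.006, 0.0006, 0], [0, 0, 0]],
    [[0.008, 0.0008, 0], [0, 0, 0]],
    [[0.01, 0.001, 0], [0, 0, 0]],
    [[0.012, 0.0013, 0], [0, 0, 0]],
    [[0.014, 0.0015, 0], [0, 0, 0]],
  ],
)

```text
time_s: 14.12
position: [0.5321, 0.0924, 0.0864]
tcp_rot: [[0.995, -0.0, -0.105], [0.105, 0.0, 0.995], [-0.0, -1.0, 0.0]]
force: [-2.6, 1.9, -1.1]
opening: 0.25
```

Request:
play_rows(
  commands=[
    [[0.002, 0.0002, 0], [0, 0, 0]],
    [[0.004, 0.0004, 0], [0, 0, 0]],
    [[0.006, 0.0006, 0], [0, 0, 0]],
    [[0.008, 0.0008, 0], [0, 0, 0]],
  ],
)

```text
time_s: 14.62
position: [0.5393, 0.093, 0.0863]
tcp_rot: [[0.995, -0.002, -0.105], [0.105, -0.0, 0.995], [-0.002, -1.0, 0.0]]
force: [-4.1, 0.8, 1.1]
opening: 0.251
```

```bash
python3 - <<'E'
from h import *
carr(save='s6.png')
s=read_state();print(s['position'],s['force'])
E
```

```text
t 14.675 centre x 39.4 front at y0 54.2 yaw front/back 0.012 0.109 n 5
[[-76, 53, 38, 13], [-68, 53, 38, 13], [-44, 52, 38, 13], [-36, 53, 37, 15], [-28, 66, 37, 10], [20, 66, 20, 48], [28, 55, 19, 35], [36, 52, 22, 34], [44, 54, 22, 38], [52, 65, 21, 44], [60, 68, 21, 34], [68, 54, 21, 41], [76, 53, 12, 51]]
[0.53946931 0.09298981 0.08633658] [-4.29111941  0.61576313 -0.33947642]
```

Request:
play_rows(
  commands=[
    [[0.002, 0.0002, 0], [0, 0, 0]],
    [[0.004, 0.0004, 0], [0, 0, 0]],
    [[0.006, 0.0006, 0], [0, 0, 0]],
    [[0.008, 0.0008, 0], [0, 0, 0]],
  ],
)

```text
time_s: 15.18
position: [0.5444, 0.0943, 0.086]
tcp_rot: [[0.994, -0.008, -0.104], [0.104, 0.001, 0.995], [-0.008, -1.0, 0.002]]
force: [-8.0, 3.4, 2.9]
opening: 0.25
```

Request:
play_rows(
  commands=[
    [[0.002, 0.0002, 0], [0, 0, 0]],
    [[0.003, 0.0003, 0], [0, 0, 0]],
    [[0.003, 0.0003, 0], [0, 0, 0]],
  ],
)

```text
time_s: 15.55
position: [0.5451, 0.0945, 0.0857]
tcp_rot: [[0.994, -0.013, -0.105], [0.105, 0.0, 0.995], [-0.013, -1.0, 0.002]]
force: [-10.2, 0.1, 4.2]
opening: 0.248
```

```bash
python3 - <<'E'
from h import *
carr(save='s7.png')
s=read_state();print(s['position'],s['force'])
E
```

```text
t 15.6 centre x 39.5 front at y0 56.0 yaw front/back -0.067 -0.053 n 7
[[-76, 53, 45, 8], [-68, 53, 45, 10], [-36, 55, 45, 9], [20, 58, 24, 41], [28, 57, 24, 32], [36, 59, 24, 39], [44, 59, 26, 41], [52, 59, 26, 39], [60, 61, 26, 34], [68, 60, 26, 38], [76, 60, -26, 73]]
[0.5450636  0.09451274 0.08568938] [-10.64696247   0.82808909   4.66259707]
```

Request:
play_rows(
  commands=[
    [[-0.015, -0.0015, 0], [0, 0, 0]],
    [[-0.0255, -0.0027, 0.02], [0, 0, 0]],
    [[-0.0255, -0.0027, 0.06], [0, 0, 0]],
    [[-0.024, -0.02, 0.08], [0, 0, 0]],
    [[-0.02, -0.06, 0.08], [0, 0, 0]],
    [[-0.016, -0.1, 0.08], [0, 0, 0]],
    [[-0.012, -0.13, 0.08], [0, 0, 0]],
    [[-0.012, -0.13, 0.06], [0, 0, 0]],
    [[-0.012, -0.13, 0.02], [0, 0, 0]],
    [[-0.012, -0.13, 0.001], [0, 0, 0]],
  ],
)

```text
time_s: 16.85
position: [0.5407, -0.0369, 0.0862]
tcp_rot: [[0.995, 0.003, -0.104], [0.104, -0.001, 0.995], [0.003, -1.0, -0.002]]
force: [0.6, -0.0, -2.7]
opening: 0.254
```

Request:
play_rows(
  commands=[
    [[0.002, 0.0002, 0], [0, 0, 0]],
    [[0.004, 0.0004, 0], [0, 0, 0]],
    [[0.006, 0.0006, 0], [0, 0, 0]],
    [[0.008, 0.0008, 0], [0, 0, 0]],
    [[0.01, 0.001, 0], [0, 0, 0]],
    [[0.012, 0.0013, 0], [0, 0, 0]],
  ],
)

```text
time_s: 17.6
position: [0.5506, -0.0346, 0.0876]
tcp_rot: [[0.994, -0.001, -0.105], [0.105, -0.0, 0.994], [-0.001, -1.0, 0.0]]
force: [-1.8, -1.7, -0.2]
opening: 0.246
```

Request:
play_rows(
  commands=[
    [[0.002, 0.0002, 0], [0, 0, 0]],
    [[0.004, 0.0004, 0], [0, 0, 0]],
    [[0.005, 0.0005, 0], [0, 0, 0]],
  ],
)

```text
time_s: 17.98
position: [0.5563, -0.0341, 0.0872]
tcp_rot: [[0.995, 0.0, -0.105], [0.105, 0.0, 0.995], [0.0, -1.0, 0.0]]
force: [-1.0, -1.6, -2.0]
opening: 0.252
```

```bash
python3 - <<'E'
from h import *
carr(save='s8.png')
s=read_state();print(s['position'],s['force'])
E
```

```text
t 18.025 centre x 42.6 front at y0 60.1 yaw front/back -0.01 -0.012 n 12
[[-76, 58, 24, 27], [-68, 58, 24, 22], [-60, 66, 24, 30], [-52, 64, -23, 39], [-44, 57, 24, 32], [-36, 58, 24, 28], [-28, 64, 26, 20], [-12, 9, -24, 7], [-4, 19, -25, 7], [4, 11, -16, 10], [12, 67, -26, 12], [20, 67, 24, 39], [28, 59, 24, 38], [36, 59, 24, 39], [44, 59, 26, 40], [52, 64, 27, 42], [60, 68, 26, 37], [68, 58, 26, 40], [76, 58, 26, 51]]
[ 0.55650557 -0.03412362  0.08725335] [-1.99450532 -0.74286408 -3.67574835]
```

Request:
play_rows(
  commands=[
    [[0.002, 0.0002, 0], [0, 0, 0]],
    [[0.004, 0.0004, 0], [0, 0, 0]],
    [[0.004, 0.0004, 0], [0, 0, 0]],
  ],
)

```text
time_s: 18.4
position: [0.5586, -0.0337, 0.0873]
tcp_rot: [[0.994, -0.004, -0.106], [0.106, -0.0, 0.994], [-0.004, -1.0, 0.0]]
force: [-4.8, -2.7, -0.7]
opening: 0.247
```

Request:
play_rows(
  commands=[
    [[0.002, 0.0002, 0], [0, 0, 0]],
    [[0.004, 0.0004, 0], [0, 0, 0]],
    [[0.004, 0.0004, 0], [0, 0, 0]],
  ],
)

```text
time_s: 18.77
position: [0.5593, -0.0333, 0.0869]
tcp_rot: [[0.994, -0.011, -0.107], [0.107, 0.0, 0.994], [-0.011, -1.0, 0.001]]
force: [-8.8, -4.6, 2.8]
opening: 0.246
```

```bash
python3 - <<'E'
from h import *
carr(save='s9.png')
s=read_state();print(s['position'],s['force'])
E
```

```text
t 18.825 centre x 43.8 front at y0 60.8 yaw front/back 0.003 0.01 n 13
[[-76, 61, 27, 29], [-68, 61, 27, 26], [-60, 59, 29, 24], [-52, 60, -28, 49], [-44, 60, 27, 31], [-36, 62, 27, 34], [-28, 66, 28, 15], [-12, 11, -25, 8], [-4, 23, -18, 10], [4, 23, -22, 10], [12, 64, -11, 9], [20, 67, 27, 43], [28, 60, 26, 35], [36, 62, 27, 40], [44, 59, 26, 40], [52, 66, 26, 39], [60, 58, 26, 41], [68, 58, 26, 37], [76, 58, 26, 54]]
[ 0.5592473  -0.03326179  0.08686839] [-9.2103758  -3.09789963  2.60505498]
```

Request:
play_rows(
  commands=[
    [[-0.012, -0.0012, 0], [0, 0, 0]],
    [[-0.0169, -0.0018, 0.02], [0, 0, 0]],
    [[-0.0169, -0.0018, 0.06], [0, 0, 0]],
    [[-0.019, 0.015, 0.08], [0, 0, 0]],
    [[-0.023, 0.055, 0.08], [0, 0, 0]],
    [[-0.027, 0.095, 0.08], [0, 0, 0]],
    [[-0.0303, 0.1255, 0.08], [0, 0, 0]],
    [[-0.0303, 0.1255, 0.06], [0, 0, 0]],
    [[-0.0303, 0.1255, 0.02], [0, 0, 0]],
    [[-0.0303, 0.1255, -0.001], [0, 0, 0]],
  ],
)

```text
time_s: 20.08
position: [0.5347, 0.0927, 0.0867]
tcp_rot: [[0.994, 0.002, -0.105], [0.105, 0.0, 0.994], [0.002, -1.0, 0.0]]
force: [-0.1, -0.6, -2.3]
opening: 0.247
```

Request:
play_rows(
  commands=[
    [[0.002, 0.0002, 0], [0, 0, 0]],
    [[0.004, 0.0004, 0], [0, 0, 0]],
    [[0.006, 0.0006, 0], [0, 0, 0]],
    [[0.008, 0.0008, 0], [0, 0, 0]],
    [[0.01, 0.001, 0], [0, 0, 0]],
  ],
)

```text
time_s: 20.7
position: [0.5436, 0.0932, 0.0868]
tcp_rot: [[0.994, -0.001, -0.105], [0.105, -0.0, 0.994], [-0.001, -1.0, -0.0]]
force: [-2.0, 0.2, -0.5]
opening: 0.249
```

Request:
play_rows(
  commands=[
    [[0.002, 0.0002, 0], [0, 0, 0]],
    [[0.004, 0.0004, 0], [0, 0, 0]],
    [[0.006, 0.0006, 0], [0, 0, 0]],
  ],
)

```text
time_s: 21.08
position: [0.5459, 0.0938, 0.0858]
tcp_rot: [[0.994, -0.009, -0.105], [0.105, -0.0, 0.994], [-0.009, -1.0, 0.001]]
force: [-8.7, -2.0, 2.2]
opening: 0.253
```

Request:
play_rows(
  commands=[
    [[0.0015, 0.0002, 0], [0, 0, 0]],
    [[0.003, 0.0003, 0], [0, 0, 0]],
    [[0.003, 0.0003, 0], [0, 0, 0]],
  ],
)

```text
time_s: 21.45
position: [0.5463, 0.094, 0.0854]
tcp_rot: [[0.994, -0.015, -0.105], [0.105, -0.0, 0.994], [-0.015, -1.0, 0.001]]
force: [-10.6, -1.6, 3.9]
opening: 0.25
```

```bash
python3 - <<'E'
from h import *
carr(save='s10.png')
s=read_state();print(s['position'],s['force'])
E
```

```text
t 21.5 centre x 42.8 front at y0 59.1 yaw front/back -0.021 0.007 n 7
[[-76, 60, 48, 13], [-68, 63, 48, 14], [-60, 60, 48, 10], [-44, 62, 48, 8], [-36, 61, 47, 10], [-28, 66, 47, 10], [20, 60, 26, 38], [28, 60, 27, 37], [36, 59, 26, 35], [44, 59, 26, 37], [52, 61, 26, 39], [60, 60, 26, 38], [68, 60, 26, 39], [76, 60, -28, 70]]
[0.54631987 0.09400505 0.08539965] [-9.17681756 -1.06895043  4.14279529]
```

Request:
play_rows(
  commands=[
    [[-0.012, -0.0012, 0], [0, 0, 0]],
    [[-0.02, -0.002, 0.01], [0, 0, 0]],
    [[-0.02, -0.002, 0.05], [0, 0, 0]],
    [[-0.02, -0.002, 0.09], [0, 0, 0]],
    [[-0.02, -0.04, 0.1], [0, 0, -0.1]],
    [[-0.02, -0.09, 0.1], [0, 0, -0.2]],
    [[-0.01, -0.145, 0.1], [0, 0, -0.244]],
    [[0, -0.2, 0.1], [0, 0, -0.244]],
    [[0, -0.25, 0.1], [0, 0, -0.244]],
    [[0.005, -0.3, 0.1], [0, 0, -0.244]],
  ],
)

```text
time_s: 22.75
position: [0.5585, -0.2081, 0.1875]
tcp_rot: [[0.99, 0.003, 0.139], [-0.139, -0.001, 0.99], [0.003, -1.0, -0.001]]
force: [0.0, -0.1, -1.4]
opening: 0.25
```

Request:
play_rows(
  commands=[
    [[0.0, -0.03, 0], [0, 0, 0]],
    [[0.0, -0.05, 0], [0, 0, 0]],
    [[0.0, -0.05, 0], [0, 0, 0]],
  ],
)

```text
time_s: 23.12
position: [0.5582, -0.2571, 0.1869]
tcp_rot: [[0.99, 0.001, 0.14], [-0.14, -0.001, 0.99], [0.002, -1.0, -0.0]]
force: [-0.1, 0.2, -2.2]
opening: 0.25
```

```bash
python3 - <<'E'
from h import *
s=read_state();print(s['position'],s['tcp_rot'],s['force'])
carr(save='s11.png')
f=load('side')['frame'][:,:,::-1]
a=cv2.resize(f[110:290,290:420],None,fx=3.2,fy=3.2,interpolation=cv2.INTER_CUBIC)
try: carr('top',save='t11.png')
except Exception as e: print(e)
f=load('top')['frame'][:,:,::-1]
b=cv2.resize(f[180:265,245:330],None,fx=4.4,fy=4.4,interpolation=cv2.INTER_CUBIC)
h=max(a.shape[0],b.shape[0]);pad=lambda i:cv2.copyMakeBorder(i,0,h-i.shape[0],0,0,cv2.BORDER_CONSTANT)
cv2.imwrite('pics/c11.png',np.hstack([pad(a),pad(b)]));print(a.shape,b.shape)
E
```

```text
[ 0.55818104 -0.25706342  0.18686383] [[ 9.90102445e-01  1.48033896e-03  1.40338725e-01]
 [-1.40337814e-01 -7.02384713e-04  9.90103431e-01]
 [ 1.56426046e-03 -9.99998658e-01 -4.87685286e-04]] [-0.11028039  0.15754144 -2.15082552]
t 23.175 centre x 44.6 front at y0 62.3 yaw front/back 0.0 0.006 n 14
[[-76, 61, 27, 30], [-68, 61, 27, 26], [-60, 65, 27, 34], [-52, 63, 29, 32], [-44, 62, 27, 36], [-36, 62, 27, 30], [-28, 65, 28, 17], [-12, 64, -21, 9], [-4, 63, -27, 16], [4, 50, -22, 11], [12, 67, -23, 10], [20, 64, 26, 40], [28, 60, 27, 40], [36, 61, 26, 40], [44, 61, 27, 41], [52, 66, 26, 45], [60, 63, 27, 41], [68, 63, 26, 42], [76, 60, 28, 61]]
t 23.225 centre x 45.3 front at y0 62.7 yaw front/back -0.005 -0.006 n 16
[[-76, 63, 27, 40], [-68, 63, 27, 35], [-60, 63, 28, 42], [-52, 64, 28, 39], [-44, 62, 27, 51], [-36, 61, 28, 40], [-28, 61, 28, 41], [-20, 62, 27, 21], [-12, 61, -5, 7], [-4, 63, -19, 11], [4, 32, -12, 11], [12, 49, -16, 10], [20, 63, 29, 28], [28, 63, 29, 39], [36, 61, 29, 38], [44, 63, 28, 43], [52, 63, 29, 43], [60, 63, 27, 48], [68, 64, 27, 37], [76, 63, 28, 40]]
(576, 416, 3) (374, 374, 3)
```

View pics/c11.png

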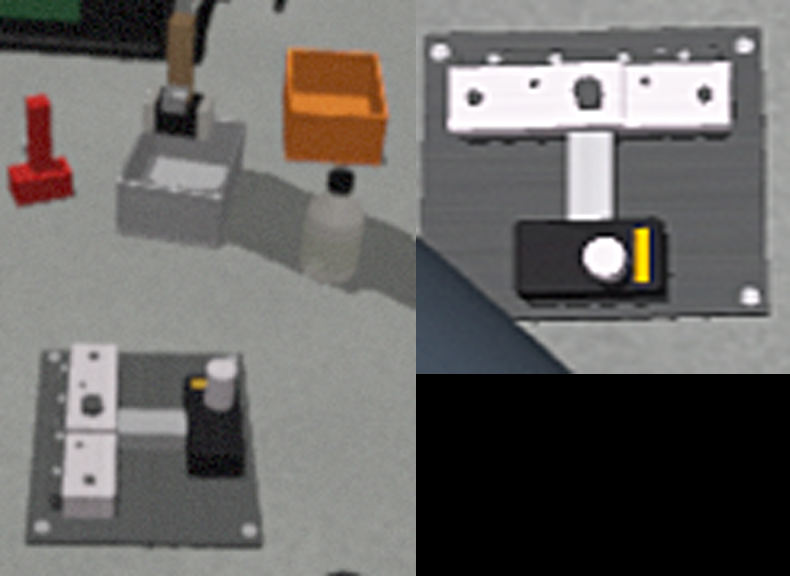

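The carriage is home and square: in the top crop its bar lies flush along the stop at (450–730, 65–130). The mallet hangs upright above the tub's near (+y) wall. Next I'll measure the lip against the rim.

```bash
python3 - <<'E'
from h import *
c=load('side');v,u=np.mgrid[0:400,0:640];K=c['mtx'];T=c['cam_to_world'];d=c['depth']
W=np.stack([(u-K[0,2])/K[0,0]*d,(v-K[1,2])/K[1,1]*d,d],-1)@T[:3,:3].T+T[:3,3]
p=np.radians(-8);R=np.array([[np.cos(p),-np.sin(p)],[np.sin(p),np.cos(p)]]);C=np.array([.5532,-.3045])
S=np.dstack([(W[...,:2]-C)@R*1000,W[...,2]*1000])
print('tcp tub',((read_state()['position'][:2]-C)@R*1000).round(1))
near=S[(abs(S[...,0])<45)&(S[...,1]>60)&(S[...,1]<80)&(S[...,2]>15)&(S[...,2]<50)]
print('left wall outer face y',np.percentile(near[:,1],[10,50,90]).round(1), 'slope',np.polyfit(near[:,0],near[:,1],1).round(3))
rim=S[(abs(S[...,0])<60)&(abs(S[...,1])<80)&(S[...,2]>56)&(S[...,2]<66)]
print('rim x',np.percentile(rim[:,0],[1,99]).round(1),'y',np.percentile(rim[:,1],[1,99]).round(1),'z',np.median(rim[:,2]))
rl=rim[(rim[:,1]>55)&(abs(rim[:,0])<40)];print('left rim y',np.percentile(rl[:,1],[5,50,95]).round(1))
for z0 in range(105,205,8):
    m=S[(abs(S[...,0])<60)&(S[...,1]>-10)&(S[...,1]<90)&(S[...,2]>=z0)&(S[...,2]<z0+8)]
    if len(m)>3: print(z0,len(m),'x',np.percentile(m[:,0],[3,97]).round(0),'y',np.percentile(m[:,1],[5,50,95]).round(0))
E
```

```text
tcp tub [-2.5 50. ]
left wall outer face y [65.7 68.  70.1] slope [-9.0000e-03  6.7885e+01]
rim x [-52.6  47.5] y [-70.8  71.5] z 60.24388638494405
left rim y [65.7 67.7 70.8]
113 42 x [-34.  22.] y [50. 60. 63.]
121 49 x [-34.  23.] y [55. 61. 64.]
129 55 x [-34.  22.] y [47. 61. 63.]
137 57 x [-34.  24.] y [34. 60. 63.]
145 68 x [-31.  23.] y [32. 54. 75.]
153 23 x [-15.   4.] y [38. 73. 78.]
161 42 x [-14.   5.] y [51. 60. 75.]
169 24 x [-15.   6.] y [45. 55. 58.]
177 18 x [-14.   6.] y [54. 56. 57.]
185 38 x [-23.  14.] y [53. 57. 59.]
193 39 x [-23.  15.] y [49. 56. 59.]
201 42 x [-24.  14.] y [53. 58. 60.]
```

Request:
play_rows(
  commands=[
    [[0.004, -0.0015, -0.015], [0, 0, 0]],
    [[0.004, -0.0015, -0.03], [0, 0, 0]],
    [[0.004, -0.0015, -0.04], [0, 0, 0]],
    [[0.004, -0.0015, -0.045], [0, 0, 0]],
    [[0.004, -0.0015, -0.045], [0, 0, 0]],
  ],
)

```text
time_s: 23.85
position: [0.5617, -0.2572, 0.1408]
tcp_rot: [[0.99, -0.001, 0.139], [-0.139, 0.001, 0.99], [-0.001, -1.0, 0.001]]
force: [0.0, 0.2, -2.4]
opening: 0.251
```

```bash
cat > m.py <<'E'
from h import *
import sys
c=snap('side',sys.argv[1]);v,u=np.mgrid[0:400,0:640];K=c['mtx'];T=c['cam_to_world'];d=c['depth']
W=np.stack([(u-K[0,2])/K[0,0]*d,(v-K[1,2])/K[1,1]*d,d],-1)@T[:3,:3].T+T[:3,3]
p=np.radians(-8);R=np.array([[np.cos(p),-np.sin(p)],[np.sin(p),np.cos(p)]]);C=np.array([.5532,-.3045])
S=np.dstack([(W[...,:2]-C)@R*1000,W[...,2]*1000])
s=read_state();print('tcp tub',((s['position'][:2]-C)@R*1000).round(1),s['position'],s['force'],s['time_s'])
for z0 in range(0,150,8):
    m=S[(abs(S[...,0])<45)&(S[...,1]>-10)&(S[...,1]<90)&(S[...,2]>=z0)&(S[...,2]<z0+8)]
    if len(m)>3: print(z0,len(m),'x',np.percentile(m[:,0],[3,97]).round(0),'y',np.percentile(m[:,1],[5,50,75,95]).round(1))
f=c['frame'][:,:,::-1]
cv2.imwrite('pics/c_'+sys.argv[1],cv2.resize(f[110:200,300:400],None,fx=6,fy=6,interpolation=cv2.INTER_CUBIC))
E
python3 m.py s12.png
```

```text
tcp tub [ 2.1 47.8] [ 0.56196489 -0.25749002  0.14136939] [ 0.2411389  -1.42482622 -2.52051884] 23.9
0 155 x [-41.  42.] y [65.9 72.8 81.6 87.7]
8 60 x [-42.  40.] y [64.9 67.3 68.8 70.4]
16 64 x [-43.  44.] y [65.1 67.9 69.2 71.1]
24 64 x [-40.  44.] y [63.8 67.5 68.7 70.9]
32 69 x [-40.  44.] y [21.7 67.9 68.8 71.1]
40 71 x [-39.  44.] y [17.9 67.8 68.9 70.1]
48 75 x [-42.  44.] y [30.9 67.8 69.  70.5]
56 76 x [-41.  45.] y [14.  67.3 68.9 70.1]
64 22 x [-30.  34.] y [32.3 60.2 61.5 62. ]
72 49 x [-30.  27.] y [53.6 61.2 62.  63. ]
80 51 x [-30.  26.] y [43.5 60.6 62.  63.9]
88 44 x [-30.  27.] y [52.7 60.5 61.8 62.7]
96 84 x [-29.  28.] y [32.6 51.2 59.1 71. ]
104 19 x [-11.   7.] y [47.9 74.2 74.9 76.4]
112 46 x [-11.   9.] y [52.6 64.6 72.4 75.9]
120 24 x [-11.   9.] y [42.3 55.7 57.3 59.9]
128 18 x [-11.  10.] y [52.6 56.4 56.9 58.5]
136 26 x [-18.  14.] y [52.5 56.  57.3 60.9]
144 37 x [-20.  19.] y [52.5 56.2 58.1 59.3]
```

View pics/c_s12.png

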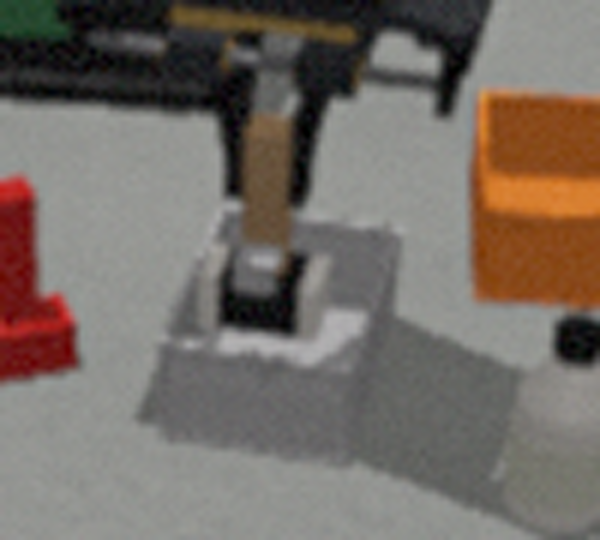

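The head (about 265,290) sits inside the near wall; its side is 7 mm inboard of the wall's outer face and the tab 6.5 mm outboard, as needed. I'll lower it.

Request:
play_rows(
  commands=[
    [[0, 0, -0.01], [0, 0, 0]],
    [[0, 0, -0.02], [0, 0, 0]],
    [[0, 0, -0.03], [0, 0, 0]],
    [[0, 0, -0.038], [0, 0, 0]],
    [[0, 0, -0.045], [0, 0, 0]],
    [[0, 0, -0.049], [0, 0, 0]],
    [[0, 0, -0.049], [0, 0, 0]],
  ],
)

```text
time_s: 24.78
position: [0.5618, -0.2573, 0.0921]
tcp_rot: [[0.99, -0.0, 0.139], [-0.139, 0.0, 0.99], [-0.0, -1.0, 0.0]]
force: [0.4, 0.3, -2.1]
opening: 0.251
```

Request:
play_rows(
  commands=[
    [[0, 0, -0.002], [0, 0, 0]],
    [[0, 0, -0.004], [0, 0, 0]],
    [[0, 0, -0.004], [0, 0, 0]],
  ],
)

```text
time_s: 25.15
position: [0.5621, -0.2576, 0.0887]
tcp_rot: [[0.99, 0.001, 0.139], [-0.139, -0.0, 0.99], [0.001, -1.0, -0.0]]
force: [-0.1, 0.1, -1.5]
opening: 0.248
```

```bash
python3 m.py s13.png
```

```text
tcp tub [ 2.3 47.7] [ 0.56208048 -0.25756551  0.08871074] [ 0.229853    1.21896246 -1.67127791] 25.2
0 155 x [-42.  42.] y [66.  74.3 81.9 88.3]
8 65 x [-44.  41.] y [65.6 67.3 68.7 70.6]
16 60 x [-42.  44.] y [64.4 67.7 68.7 70.7]
24 68 x [-40.  44.] y [64.1 68.  69.1 70.5]
32 70 x [-42.  44.] y [ 8.8 67.6 68.3 69.5]
40 90 x [-40.  44.] y [21.5 66.4 68.2 70. ]
48 87 x [-42.  44.] y [21.2 67.3 69.3 73.1]
56 80 x [-41.  45.] y [14.5 67.9 70.5 74.6]
64 44 x [-27.  10.] y [50.3 61.6 69.6 76.1]
72 19 x [-11.  11.] y [41.1 55.8 56.2 57.7]
80 18 x [-10.  16.] y [53.4 56.1 57.9 58.6]
88 32 x [-19.  17.] y [48.8 56.3 57.7 58.8]
96 38 x [-19.  20.] y [53.7 56.5 58.  59. ]
104 32 x [-19.  20.] y [51.1 56.2 57.4 58.7]
112 40 x [-21.  20.] y [52.8 56.5 57.7 58.9]
120 54 x [-21.  21.] y [39.1 55.1 57.4 59.4]
128 27 x [-22.  24.] y [51.1 57.  58.7 59.6]
136 34 x [-25.  24.] y [41.2 57.2 58.  60.3]
144 10 x [-21.  27.] y [46.4 57.5 59.7 61.8]
```

View pics/c_s13.png

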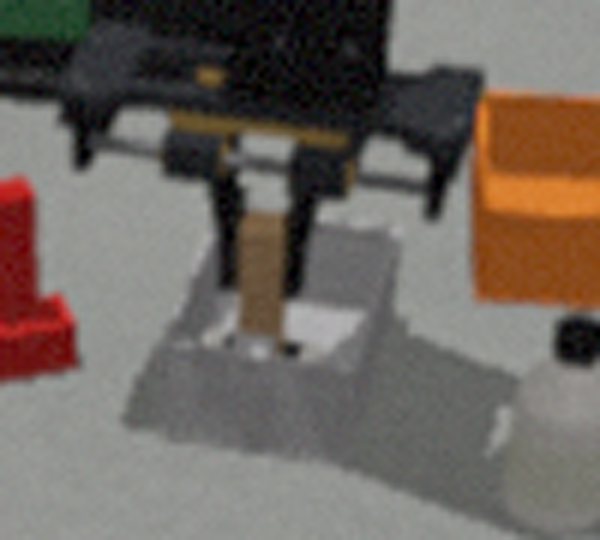

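The lip straddles the rim at about (260,350). I'll let it down fully and release.

Request:
play_rows(
  commands=[
    [[0, 0, -0.0015], [0, 0, 0]],
    [[0, 0, -0.0015], [0, 0, 0]],
  ],
)

```text
time_s: 25.45
position: [0.5621, -0.2577, 0.0886]
tcp_rot: [[0.99, 0.001, 0.138], [-0.138, -0.001, 0.99], [0.001, -1.0, -0.001]]
force: [-2.2, 1.1, 7.0]
opening: 0.247
```

Request:
play_rows(
  commands=[
    [[0, 0, 0], [0, 0, 0]],
    [[0, 0, 0], [0, 0, 0]],
    [[0, 0, 0], [0, 0, 0]],
    [[0, 0, 0], [0, 0, 0]],
    [[0, 0, 0], [0, 0, 0]],
    [[0, 0, 0], [0, 0, 0]],
  ],
  gripper=0.045,
)

```text
time_s: 26.2
position: [0.5619, -0.2574, 0.0868]
tcp_rot: [[0.99, -0.0, 0.139], [-0.139, 0.0, 0.99], [-0.0, -1.0, 0.0]]
force: [0.8, -0.3, 0.2]
opening: 0.513
```

Request:
play_rows(
  commands=[
    [[0, 0, 0.01], [0, 0, 0]],
    [[0, 0, 0.025], [0, 0, 0]],
    [[0, 0, 0.05], [0, 0, 0]],
    [[0, 0, 0.08], [0, 0, 0]],
    [[0, 0, 0.12], [0, 0, 0]],
    [[0, 0, 0.16], [0, 0, 0]],
    [[0, 0, 0.18], [0, 0, 0]],
    [[0, 0, 0.18], [0, 0, 0]],
  ],
)

```text
time_s: 27.2
position: [0.563, -0.258, 0.2702]
tcp_rot: [[0.99, 0.005, 0.138], [-0.138, -0.004, 0.99], [0.006, -1.0, -0.003]]
force: [-0.5, -0.0, -0.3]
opening: 0.516
```

```bash
python3 m.py s14.png; python3 -c "
from h import *
carr()"
```

```text
tcp tub [ 2.2 47.8] [ 0.56204988 -0.25749483  0.26832163] [ 0.29070558 -0.01721886 -0.14081129] 27.25
0 169 x [-42.  43.] y [65.7 74.7 83.1 88.7]
8 56 x [-42.  40.] y [64.7 68.1 69.1 70.7]
16 68 x [-41.  43.] y [65.6 68.1 69.6 71.3]
24 65 x [-40.  44.] y [64.5 67.6 68.4 69.7]
32 70 x [-42.  44.] y [18.  67.3 68.5 70.3]
40 87 x [-40.  43.] y [22.  67.1 68.6 70.1]
48 72 x [-42.  44.] y [18.5 67.7 69.5 72.9]
56 89 x [-41.  45.] y [ 9.2 67.3 69.6 73.4]
64 38 x [-10.   9.] y [46.1 54.5 65.3 71.5]
72 19 x [-10.   9.] y [45.8 50.5 51.3 53. ]
80 19 x [-10.   9.] y [42.7 49.3 50.8 52. ]
88 21 x [-11.  10.] y [44.7 48.5 49.4 50.8]
96 22 x [-11.  11.] y [35.3 46.8 47.8 50.5]
104 20 x [-11.   8.] y [35.4 46.3 47.4 48.3]
112 25 x [-10.   8.] y [27.9 45.1 45.8 48.1]
120 21 x [-9.  9.] y [30.4 39.3 43.2 45.6]
t 27.3 centre x 44.8 front at y0 62.5 yaw front/back 0.001 0.001 n 14
[[-76, 61, 27, 27], [-68, 61, 27, 28], [-60, 63, 27, 32], [-52, 65, 27, 33], [-44, 62, 27, 35], [-36, 62, 27, 32], [-28, 66, 28, 16], [-4, 63, -11, 10], [4, 63, -23, 11], [12, 64, -15, 13], [20, 66, 26, 45], [28, 62, 29, 38], [36, 59, 26, 39], [44, 61, 29, 39], [52, 67, 26, 51], [60, 63, 26, 40], [68, 62, 26, 43], [76, 60, 27, 52]]
```

View pics/c_s14.png

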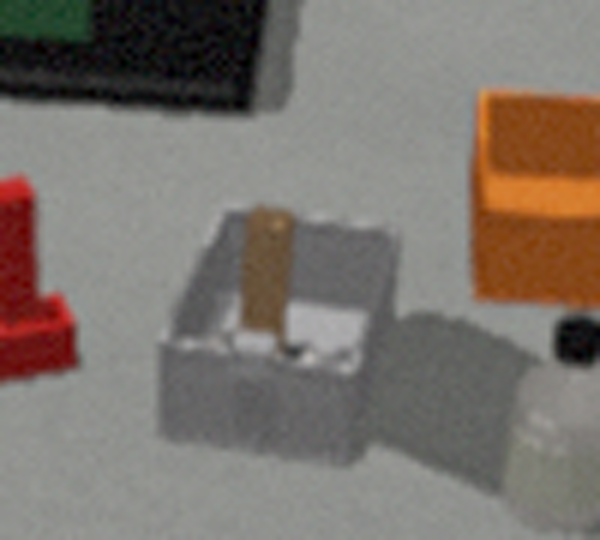

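The mallet hangs from the rim with a lean of about 0.13 rad (handle at 240–290, 210–330) and the gripper clear. I'll let it settle, check that it is still, and hand in.

Request:
play_rows(
  commands=[
    [[0, 0, 0], [0, 0, 0]],
    [[0, 0, 0], [0, 0, 0]],
    [[0, 0, 0], [0, 0, 0]],
    [[0, 0, 0], [0, 0, 0]],
    [[0, 0, 0], [0, 0, 0]],
    [[0, 0, 0], [0, 0, 0]],
    [[0, 0, 0], [0, 0, 0]],
    [[0, 0, 0], [0, 0, 0]],
  ],
)

```text
time_s: 28.3
position: [0.5619, -0.2574, 0.267]
tcp_rot: [[0.99, 0.0, 0.139], [-0.139, -0.0, 0.99], [0.0, -1.0, -0.0]]
force: [-0.1, 0.4, -0.6]
opening: 0.518
```

```bash
python3 m.py s15.png | tail -7; python3 -c "
from h import *
print(hand_in())"
```

```text
72 21 x [-11.   9.] y [43.7 50.4 51.8 52.6]
80 18 x [-11.  10.] y [45.2 48.4 49.8 52. ]
88 23 x [-11.  10.] y [33.4 48.3 50.5 50.8]
96 22 x [-11.  11.] y [43.8 46.6 48.6 49.9]
104 19 x [-11.   8.] y [38.4 45.9 46.6 49.9]
112 19 x [-11.   8.] y [38.  45.4 45.8 48. ]
120 26 x [-10.   9.] y [28.8 40.6 43.8 46.1]
the job is handed in; nothing more can be done
None
```

I walked the carriage to the end stop with pushes of the mallet on its left and right ends in turn. Then I hung the mallet by its lip on the steel tub's rim, released it, and handed the job in at about 28 s. No verdict is reported.

- **Carriage:** the last looks put its centre at x about 45 mm, with yaw within 0.006 rad, square on the stop. The end-of-move force readings stayed under about 13 N while pushing. I read no peaks between those.
- **Mallet:** it hangs inside the tub, leaning about 0.13 rad, well within the 0.35 limit. Two looks about 1 s apart showed it still. I judged the floor clearance only from the handle-top height, which puts the head's underside at roughly 14 mm.
- **Disagreement:** before lowering, the side and top cameras differed by about 2–3 mm on where the rim was relative to the gripper. I went by the side camera's lip-to-rim distance, and the lip seated.
- **Bystanders:** I did not measure them afterwards. I planned the moves to clear them, and those in the later pictures looked untouched.

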